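Clamp a crystal stopper in the holding jig

TASK

Lower the ball-headed crystal stopper gently, ball down and shank up, onto the cork seat of the open holding jig and let go of it; then swing the jaw shut around it and push the steel pin down through the lined-up holes until its collar is down on the top lug. Last, squeeze the two wooden handles firmly together with the gripper and finish holding them so, with the jaws fully shut: do not let go at the end. Do not drop the stopper or knock it against the jig, and leave the bowl, the tumbler and the dressing stone alone.

Things in the scene. Friction and masses are not known exactly. Their poses are not given: they have to be found in the camera images.
- jig: holding jig, bolted down: steel base plate 170 x 150 x 10 mm; on it two aluminium jaws (x -40 to +50 mm, each 50 deep, tops 72 mm above the bench) that meet in the jig's plane y = 0, enclosing an upright cork-lined bore of radius 28.5 mm. The -y jaw is fixed, the +y jaw swings. Lugs and handles at the -x end (towards the robot). Origin: on the bench under the bore's axis; z up
- seat (a point): where the centre of the stopper's ball lies when it rests on the cork seat ring at the bottom of the bore (ring 16 mm high, inner radius 18 mm; its top is 26 mm above the bench and this point 46 mm above the bench). Axes as the jig's
- jaw (a joint): opening angle of the swing jaw: 0 fully shut (faces meet, stop), at most 1.25 rad; opens towards the jig's +y. Stiff friction hinge (0.25 N m): stays where it is left. On top it carries a steel keeper plate (72 to 78 mm above the bench) with a half-round notch of radius 15 mm for the stopper's neck; shut, it reaches over the ball
- hinge_axis (a point): point on the upright hinge axis of the swing jaw, at handle height (48 mm above the bench), 60 mm from the bore's axis along the jig's +x. Axes as the jig's
- pin_hole (a point): centre of the pin hole's mouth in the top lug, 68 mm above the bench, 58 mm from the bore's axis along the jig's -x. Three steel lugs 34 x 30 x 12 mm lie one above the other: top (56 to 68 mm high) and bottom (26 to 38) on the fixed jaw, middle (41 to 53) on the swing jaw. Upright holes 13 mm across that line up when the jaw is shut. Axes as the jig's
- fixed_handle: cranked steel rod with wooden grip on the fixed jaw. Origin and axes coincide with the jig's
- swing_handle: the same on the swing jaw, moves with it. Origin and axes coincide with the jig's when the jaw is shut
- fixed_grip (a point): middle of the fixed handle's wooden grip: a round bar 18 mm thick, 72 mm long, lying along its x axis, its centre line 48 mm above the bench, free below. It is 128 mm from the bore's axis towards the jig's -x and 15 mm to its -y
- swing_grip (a point): middle of the swing handle's wooden grip, the same size; 188 mm from the hinge axis. When shut it lies beside the fixed one, centre lines 30 mm apart (48 mm over both, 12 mm gap)
- stopper: clear crystal decanter stopper, about 260 g: ball 54 mm across, on it a tapered shank, 22 mm thick at the neck (30 mm above the ball's centre), 18 mm at its end (66 mm above). Origin at the ball's centre, z along the shank. It stands shank up on the cork ring, ball centre 36 mm above the bench
- stopper_end (a point): centre of the end of the stopper's shank, 66 mm from the ball's centre
- stand: cork ring lying on the bench, 66 mm across, 16 mm high, inner radius 18 mm; the stopper stands on it. Origin at its underside
- pin: steel locking pin, 70 g: shank 10 mm thick, 50 mm long, tapered over its last 8 mm; collar 19 mm across, 4 mm thick; above it a round dark grip 16 mm thick, 32 mm tall. Origin: middle of the collar's underside, z up along the grip; the tip is 50 mm below. It stands upright in the wooden block, collar on the block's top
- block: wooden block 64 x 64 x 55 mm, fixed, with one hole in its top in which the pin stands. Origin at its underside
- tumbler: crystal tumbler 78 mm across, 85 mm tall. Bystander. Origin at its underside
- stone: dark grey dressing stone 150 x 25 x 25 mm lying on the bench. Bystander. Origin at its underside
- bowl: low crystal bowl 116 mm across, 46 mm tall. Bystander. Origin at its underside
Not all that is in view belongs to the job. What is shaped like the stopper but green is not meant.

How it is judged:
On the way, in this order (a step that is already met when the one before it is completed fails the run):
1. the stopper rests on the jig's cork seat, upright and let go, with the jaw still open (distance between stopper and seat below 0.006 m and angle between stopper's own z axis and vertical below 0.3 rad and contact force between the fingers and stopper below 0.3 N and linear speed of stopper below 0.03 m/s and value of joint jaw above 0.3 rad), for 0.2 s.
2. the jaw is swung shut on the stopper (value of joint jaw below 0.025 rad and distance between stopper and seat below 0.006 m), for 0.2 s.
3. the pin is through the three lugs, collar down (horizontal distance between pin and pin_hole below 0.004 m and z of pin in the frame of pin_hole below 0.004 m and angle between pin's own z axis and vertical below 0.12 rad and value of joint jaw below 0.03 rad), for 0.2 s.
At the end, for the whole second after the job is handed in: Fingers squeeze both wooden handles (over 8 N each) and hold; jaw shut within 0.02 rad; pin within 4 mm of the hole axis, collar within 4 mm of the top lug; stopper shank up, its ball within 6 mm of the seat point; fingers touch neither pin nor stopper (contact force between the fingers and swing_handle above 8 N and contact force between the fingers and fixed_handle above 8 N and value of joint jaw below 0.02 rad and horizontal distance between pin and pin_hole below 0.004 m and z of pin in the frame of pin_hole below 0.004 m and angle between pin's own z axis and vertical below 0.12 rad and distance between stopper and seat below 0.006 m and angle between stopper's own z axis and vertical below 0.3 rad and contact force between the fingers and stopper below 0.3 N and contact force between the fingers and pin below 0.3 N); the arm keeps its last pose, push and grip.
It fails at once if the stopper is dropped (faster than 0.3 m/s while the fingers do not hold it) (contact force between the fingers and stopper below 0.1 N and linear speed of stopper above 0.3 m/s).
It fails at once if the stopper is knocked or pressed hard against the jig (over 30 N) (contact force between stopper and jig above 30 N).
It fails at once if the bowl is disturbed (distance of bowl from where it was at the start of the episode above 0.02 m).
It fails at once if the tumbler is disturbed (distance of tumbler from where it was at the start of the episode above 0.02 m or angle between tumbler's own z axis and vertical above 0.3 rad).
It fails at once if the dressing stone is disturbed (distance of stone from where it was at the start of the episode above 0.02 m).
It also fails if it takes over 72 s, if anything falls off the work surface, if the arm or the gripper's body presses on something with over 40 N, if the wrist force passes 120 N, or if a joint passes its speed limit or range.

ROBOT

A 6-joint arm with a two-finger parallel gripper is mounted at the origin on the work surface. World frame = base frame: x ahead of the robot, y to its left, z up, the work surface at z = 0. Lengths are in m, angles in rad, forces in N, time in s.
With the tool pointing down it reaches from about 0.35 to 0.85 m from the base axis. Payload 8.1 kg.
Tool frame: the origin (TCP) lies midway between the tips of the shut fingers; the grasp point (between the pads) lies 19 mm behind it; z points along the fingers, y is the direction in which the jaws open and shut (so a half turn about z gives the same grasp; the last joint's range is limited). The gripper opens to 93 mm and grips with 3 to 60 N. Pads are 15 mm wide; open, the fingers measure 128 mm over their backs; the gripper's body (75 mm by 188 mm) begins 65 mm behind the grasp point.
Start: joints at [-1.187, 0.13, 1.488, -0, 1.523, -0.085], TCP at [0.271, -0.535, 0.219] pointing down, gripper open.
Joint ranges: [-2.96, 2.96], [-0.89, 2.26], [0.02, 2.5], [-1.34, 4.48], [0, 2.73], [-2.66, 2.66]. Speed limits (rad/s): [2.39, 2.39, 2.79, 3.14, 3.14, 3.14].

INTERFACE

Orientations are given as a rotation vector (axis times angle).
In Python, from plant import robot gives the robot as it stands. The module is installed in compiled form; this text tells all that it offers.
- The arm moves only by the shell command python3 -m pendant 'ROWS' [FORCE]. ROWS is JSON, a list of rows, each an object with "translation": the shift along the tool's x, y, z in mm, a list of three; "twist": the turn, a rotation vector about the tool's x, y, z in rad, a list of three; "grip": the opening, from -1 (shut) to 1 (fully open). A call has exactly 10 rows; each row shifts and turns the pose as measured when the row begins, along the tool's axes as they then stand; what a row does not reach is not made up. A row lasts 1/10 s, in which the tool goes at most 50 mm and 8.59 degrees, less where a joint would pass 70% of its speed; a pose out of reach is approached as far as the arm can. A call is refused whole if a number of a shift passes 50 or a number of a turn 0.15, either way. A call with a gripper value outside its range is refused whole. The fingers move at their own pace and stop on an object; FORCE is the grip in N (left out, the last holds). Time passes only in rows, so rows that do not move let the fingers close, or fill a call up. It gives the time, the measured TCP pose, the force and the opening at its end, in the units of the state.
- robot.read_state(): the state, without advancing time (a new reading comes with each control period).
- robot.read_camera(name): name is "scene" or "top" or "wrist"; returns (picture, depth): 420x560x3 uint8, red, green, blue; 420x560 float32, m along the optical axis (not along the pixel's ray), 0 where there is no reading.
- robot.camera_info(name): a dict with "vertical_fov" (degrees; the focal length in pixels is half the picture's height over the tangent of half this angle, whatever the lens; pixels are square), "cx", "cy" (the principal point, pixels), "D" ([k1, k2, p1, p2, k3] as OpenCV has them; the pictures are not rectified), "cam_to_world" (4x4, takes a point from camera to world coordinates). Camera axes: x right, y up, looking along -z (the intrinsics and any distortion apply to the point x, -y, -z); pixel columns grow to the right and rows downward; lengths in m; the calibration is good to about 2 mm. A picture is of the moment at which its call begins: read the wrist's pose just before it. camera_info takes no time and is no camera call; for the wrist camera it gives the pose at the moment of the call.
- robot.close_job(): hands the job in, once; it reports no verdict.
The state is a dict: "t": time; "q": joint angles; "dq": joint speeds; "joint_torque": joint torques, N m; "tool_pos": TCP position; "orientation": TCP orientation; "force": force on the tool from outside, world axes, zero at the start; "wrist_torque": the same for the moment, N m; "opening": finger opening in m.
Only numpy, scipy, OpenCV 4.12 (cv2) and the standard library are available. Lean on these libraries where they do the work, as an engineer would, in place of code of your own. Each camera call takes 0.05 s, during which the arm holds its last target. There are 200 camera calls.

## Working session

There is one attempt and no reset: what is moved stays moved. The work goes in short steps, Python scripts to look and compute and a shell command to move; the robot and the scene stay as the last step left them, time stands still between calls to the robot, and variables do not carry over. Pictures are saved under pics/ and viewed, about 8 in all and at most 12, crops included, and the job is handed in when it is done.

```bash
mkdir -p pics; cat > h.py <<'E'
import numpy as np, cv2
from plant import robot
from scipy.spatial.transform import Rotation as R
def K(n,shape=(420,560)):
    i=robot.camera_info(n); f=shape[0]/2/np.tan(np.radians(i["vertical_fov"])/2)
    return np.array([[f,0,i["cx"]],[0,f,i["cy"]],[0,0,1]]),np.array(i["D"],float),np.array(i["cam_to_world"])
def ray(n,uv,k=None):
    k=k or K(n); p=cv2.undistortPoints(np.array(uv,float).reshape(-1,1,2),k[0],k[1]).reshape(-1,2)
    d=np.c_[p[:,0],-p[:,1],-np.ones(len(p))]@k[2][:3,:3].T
    return k[2][:3,3],d
def plane(n,uv,z,k=None):
    o,d=ray(n,uv,k); return o+d*((z-o[2])/d[:,2])[:,None]
def depthpt(n,uv,dep,k=None):
    o,d=ray(n,uv,k); return o+d*np.array([dep[int(round(v)),int(round(u))] for u,v in uv])[:,None]
def proj(n,P,k=None):
    k=k or K(n); T=np.linalg.inv(k[2]); c=np.atleast_2d(P)@T[:3,:3].T+T[:3,3]
    c=c*[1,-1,-1]; return cv2.projectPoints(c,np.zeros(3),np.zeros(3),k[0],k[1])[0].reshape(-1,2)
def cam(n,name):
    k=K(n); a,d=robot.read_camera(n); cv2.imwrite(f"pics/{name}.png",a[:,:,::-1]); np.savez(f"pics/{name}.npz",a=a,d=d,K=k[0],D=k[1],T=k[2]); return a,d,k
def tool(dp_world):
    s=robot.read_state(); return R.from_rotvec(s["orientation"]).inv().apply(dp_world)*1000
E
python3 - <<'E'
from h import *
for n in("top","scene"):
    a,d,k=cam(n,n+"0"); print(n,k[0][0,0],k[0][:2,2],k[1],k[2].round(3).tolist())
s=robot.read_state();print(s)
a,d,k=cam("wrist","wrist0")
E
```

```text
top 453.9961341151374 [277.87429057 203.3145893 ] [-0.01405035  0.          0.          0.          0.        ] [[-0.011, 0.985, -0.173, 0.366], [-1.0, -0.011, -0.001, 0.003], [-0.003, 0.173, 0.985, 1.26], [0.0, 0.0, 0.0, 1.0]]
scene 506.4727823047192 [276.22370518 211.6922885 ] [-0.02785528  0.          0.          0.          0.        ] [[0.213, -0.629, 0.747, 1.51], [0.977, 0.147, -0.155, -0.203], [-0.012, 0.763, 0.646, 0.886], [0.0, 0.0, 0.0, 1.0]]
{'t': 0.1, 'q': array([-1.18741507e+00,  1.31090718e-01,  1.48915324e+00,  2.53893988e-05,
        1.52302777e+00, -8.54104455e-02]), 'dq': array([ 3.23958649e-04, -2.38452874e-03, -2.53762073e-03, -2.69940995e-05,
        1.76556032e-03, -2.70130725e-04]), 'joint_torque': array([ 5.80130509e-04, -5.61339784e+01, -4.93097663e+01,  7.69582693e-02,
        2.90418748e-02, -8.08638242e-05]), 'tool_pos': array([ 0.27091418, -0.53477649,  0.21769874]), 'orientation': array([-3.05406698e+00, -7.29263440e-01,  3.51915600e-04]), 'force': array([ 0.909432  , -0.89230908, -0.19439855]), 'wrist_torque': array([ 0.01846672, -0.00598715, -0.02797423]), 'opening': 0.09308629765890668}
```

View pics/top0.png

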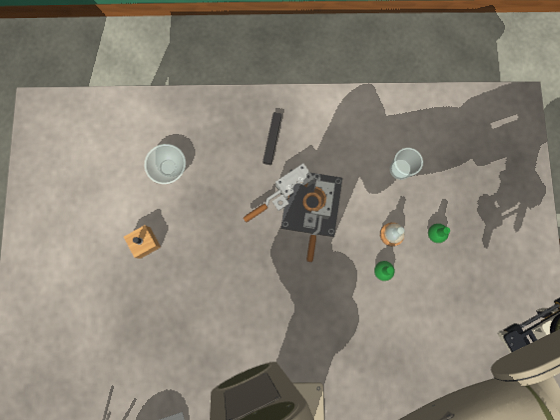

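View pics/scene0.png

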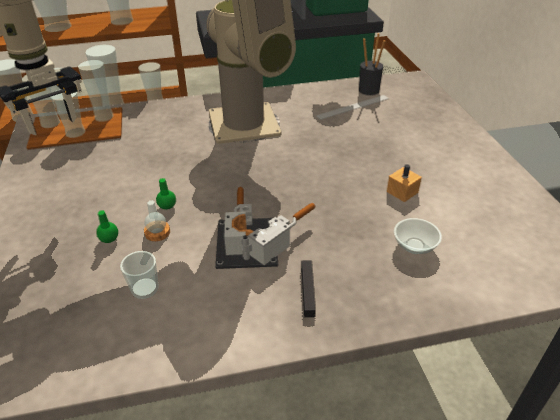

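Top view: jig at about (313,201), pin block at (142,241), bowl (165,164), tumbler (407,163), stone (273,137). Stopper-shaped things: clear at (393,233) on a cork ring, green at (438,233) and (385,270). The clear one on the cork fits. I'll confirm it in a crop and measure.

```bash
python3 - <<'E'
from h import *
z=np.load("pics/top0.npz");a=z["a"];d=z["d"];k=(z["K"],z["D"],z["T"])
c=a[150:290,230:460,::-1];c=cv2.resize(c,None,fx=3.4,fy=3.4,interpolation=cv2.INTER_CUBIC);cv2.imwrite("pics/crop1.png",c)
hsv=cv2.cvtColor(a,cv2.COLOR_RGB2HSV)
m=((hsv[...,0]<18)&(hsv[...,1]>120)&(hsv[...,2]>60)).astype(np.uint8)
n,l,st,ce=cv2.connectedComponentsWithStats(m)
for i in range(1,n):
    if st[i,4]>25 and 90<ce[i][1]<330:
        pts=np.argwhere(l==i)[:,::-1].astype(np.float32); r=cv2.minAreaRect(pts)
        print(st[i],ce[i].round(1),"rect",np.round(r[0],1),np.round(r[1],1),round(r[2],1), "z48",plane("top",[r[0]],.048,k).round(4),"z16",plane("top",[r[0]],.016,k)[0,:2].round(4),"z26",plane("top",[r[0]],.026,k)[0,:2].round(4))
m=((hsv[...,2]<70)).astype(np.uint8)[100:260,240:350]
n,l,st,ce=cv2.connectedComponentsWithStats(m)
for i in range(1,n):
    if st[i,4]>80: print("dark",st[i],ce[i]+[240,100])
b=np.median(d[230:252,130:155]);print("block depth pts",depthpt("top",[(142,241),(150,240),(137,240)],d,k).round(3))
print("bench",depthpt("top",[(220,300)],d,k).round(4))
E
```

```text
[303 187  23  24 192] [314.8 199.8] rect [314.5 200.1] [18.9 23.9] 52.1 z48 [[ 0.5858 -0.0952  0.048 ]] z16 [ 0.5916 -0.0977] z26 [ 0.5898 -0.0969]
[244 204  23  18 136] [254.9 212.4] rect [254.9 212.4] [ 5.3 25.5] 57.1 z48 [[0.5539 0.0666 0.048 ]] z16 [0.5588 0.0683] z26 [0.5573 0.0677]
[381 223  21  23 108] [386.4 236.1] rect [388.9 235.7] [23.3 16. ] 60.9 z48 [[ 0.4867 -0.2919  0.048 ]] z16 [ 0.4899 -0.2997] z26 [ 0.4889 -0.2973]
[124 226  36  32 633] [142.  241.7] rect [141.5 241.6] [26.6 27. ] 61.7 z48 [[0.4781 0.3702 0.048 ]] z16 [0.4811 0.3799] z26 [0.4801 0.3769]
[307 235   9  27 145] [311.2 247.8] rect [311.2 247.9] [ 5.5 26.3] 8.1 z48 [[ 0.4565 -0.0832  0.048 ]] z16 [ 0.4589 -0.0855] z26 [ 0.4581 -0.0848]
dark [ 24  13  17  52 421] [272.10688836 138.21852732]
dark [ 80  74  22   9 107] [329.3364486  178.17757009]
dark [ 78  82  24  55 428] [331.28971963 214.04205607]
dark [ 41  84  38  50 775] [298.66580645 211.52      ]
dark [ 67  96  11  12 102] [312.02941176 201.31372549]
block depth pts [[0.479 0.366 0.057]
 [0.481 0.345 0.057]
 [0.478 0.369 0.091]]
bench [[ 0.3211  0.1654 -0.0064]]
```

View pics/crop1.png

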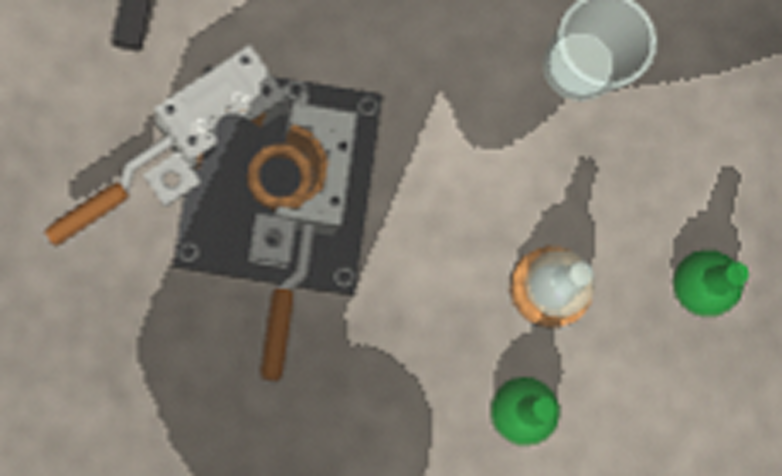

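The crop confirms the clear stopper at crop (552,285), on an orange cork ring; both others are green. Jig ring, at crop (282,174), is empty.

```bash
python3 - <<'E'
from h import *
z=np.load("pics/top0.npz");a=z["a"];d=z["d"];k=(z["K"],z["D"],z["T"])
f=lambda u,v:(230+u/3.4-.35,150+v/3.4-.35)
def P(u,v,h): return plane("top",[f(u,v)],h,k)[0].round(4)
print("seatring26",P(282,174,.026)); print("screws10",[P(*s,.01) for s in((295,90),(367,104),(190,252),(344,276))])
print("fixed grip",P(283,290,.05),P(271,380,.05)," swing",P(125,192,.05),P(52,236,.05))
print("hole fixed",P(274,238,.068)," hole swing",P(173,180,.053))
print("stopper ring top16",P(552,286,.016),"shank end102",P(581,273,.102))
h=[(137,241)]
print("block top corners", plane("top",[(141.5,241.6)],.055,k))
w=np.load("pics/wrist0.npz");s=robot.read_state();Rt=R.from_rotvec(s["orientation"])
T=w["T"];print("wrist f",w["K"][0,0],"cam in tool",Rt.inv().apply(T[:3,3]-s["tool_pos"]).round(4),(Rt.as_matrix().T@T[:3,:3]).round(3).tolist()); print(Rt.as_matrix().round(3).tolist())
E
```

```text
seatring26 [ 0.5878 -0.0916  0.026 ]
screws10 [array([ 0.6614, -0.1053,  0.01  ]), array([ 0.6489, -0.1647,  0.01  ]), array([ 0.5269, -0.0162,  0.01  ]), array([ 0.5058, -0.1412,  0.01  ])]
fixed grip [ 0.4908 -0.0883  0.05  ] [ 0.4207 -0.0773  0.05  ]  swing [0.5703 0.0354 0.05  ] [0.5357 0.0934 0.05  ]
hole fixed [ 0.5297 -0.0809  0.068 ]  hole swing [ 0.5791 -0.0029  0.053 ]
stopper ring top16 [ 0.4952 -0.3085  0.016 ] shank end102 [ 0.4958 -0.3094  0.102 ]
block top corners [[0.47741949 0.36825675 0.055     ]]
wrist f 370.85475805291276 cam in tool [ 0.0768  0.001  -0.1667] [[0.001, 0.961, 0.278], [1.0, -0.0, -0.001], [-0.001, 0.278, -0.961]]
[[0.892, 0.452, -0.001], [0.452, -0.892, 0.001], [0.0, -0.001, -1.0]]
```

```bash
python3 -m pendant '[{"translation":[43,-14,2],"twist":[0,0,0],"grip":1},{"translation":[43,-14,2],"twist":[0,0,0],"grip":1},{"translation":[43,-14,2],"twist":[0,0,0],"grip":1},{"translation":[43,-14,2],"twist":[0,0,0],"grip":1},{"translation":[43,-14,2],"twist":[0,0,0],"grip":1},{"translation":[43,-14,2],"twist":[0,0,0],"grip":1},{"translation":[43,-14,2],"twist":[0,0,0],"grip":1},{"translation":[0,0,0],"twist":[0,0,0.15],"grip":1},{"translation":[0,0,0],"twist":[0,0,0.15],"grip":1},{"translation":[0,0,0],"twist":[0,0,0.15],"grip":1}]' 40
cat >> h.py <<'E'
def rep(target,yaw=None):
    s=robot.read_state(); M=R.from_rotvec(s["orientation"]).as_matrix()
    print("t",round(s["t"],2),"pos",s["tool_pos"].round(4),"yaw",np.degrees(np.arctan2(M[1,0],M[0,0])).round(2),"tilt",M[:2,2].round(4),"F",s["force"].round(1),"open",round(s["opening"],4))
    print(" go tool mm",tool(np.array(target)-s["tool_pos"]).round(1), "" if yaw is None else ("twist z",-np.radians(yaw-np.degrees(np.arctan2(M[1,0],M[0,0]))).round(3)))
E
python3 - <<'E'
from h import *
rep([.495,-.309,.2],-10); cam("wrist","w1")
E
```

```text
t: 1.15
tool_pos: [0.502, -0.3008, 0.1988]
orientation: [-3.136, -0.012, 0.008]
force: [-0.1, -0.2, -0.8]
opening: 0.0931
t 1.15 pos [ 0.502  -0.3008  0.1988] yaw 0.43 tilt [-0.0048  0.0055] F [-0.1 -0.2 -0.8] open 0.0931
 go tool mm [-7.   8.2 -1.2] ('twist z', np.float64(0.182))
```

View pics/w1.png

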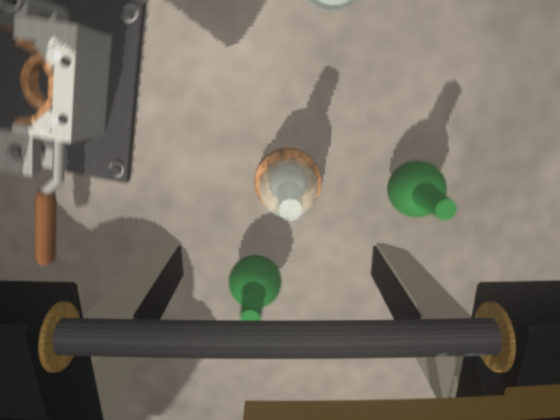

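Clear stopper with cork ring at (288,182), shank end at (290,209); green ones at (255,280) and (417,188).

```bash
python3 - <<'E'
from h import *
z=np.load("pics/w1.npz");a=z["a"];k=(z["K"],z["D"],z["T"])
print("ring",plane("w",[(288,182)],.012,k)); print("end",plane("w",[(290,209)],.102,k), plane("w",[(290,208)],.104,k))
rep([.495,-.309,.12],-10)
E
```

```text
ring [[ 0.49753275 -0.31239823  0.012     ]]
end [[ 0.49799167 -0.31163555  0.102     ]] [[ 0.49938768 -0.31154967  0.104     ]]
t 1.2 pos [ 0.5018 -0.3009  0.1988] yaw -0.17 tilt [-0.0049  0.0056] F [ 0.5 -0.2 -0.7] open 0.093
 go tool mm [-6.4  8.6 78.8] ('twist z', np.float64(0.172))
```

```bash
python3 -m pendant '[{"translation":[-4,5,0],"twist":[-0.005,0.005,0.086],"grip":1},{"translation":[0,5,0],"twist":[0,0,0.086],"grip":1},{"translation":[0,0,30],"twist":[0,0,0],"grip":1},{"translation":[0,0,30],"twist":[0,0,0],"grip":1},{"translation":[0,0,15],"twist":[0,0,0],"grip":1},{"translation":[0,0,0],"twist":[0,0,0],"grip":1},{"translation":[0,0,0],"twist":[0,0,0],"grip":1},{"translation":[0,0,0],"twist":[0,0,0],"grip":1},{"translation":[0,0,0],"twist":[0,0,0],"grip":1},{"translation":[0,0,0],"twist":[0,0,0],"grip":1}]'
python3 - <<'E'
from h import *
rep([.4975,-.3115,.075],-10); cam("wrist","w2"); i=cv2.imread("pics/w2.png"); cv2.imwrite("pics/w2c.png",i)
E
```

```text
t: 2.2
tool_pos: [0.4985, -0.3128, 0.1256]
orientation: [3.129, -0.256, 0.006]
force: [0.1, 0.1, -0.9]
opening: 0.0932
t 2.2 pos [ 0.4985 -0.3128  0.1256] yaw -9.37 tilt [ 0.0037 -0.0028] F [ 0.1  0.1 -0.9] open 0.0932
 go tool mm [-1.4 -1.2 50.6] ('twist z', np.float64(0.011))
```

View pics/w2c.png

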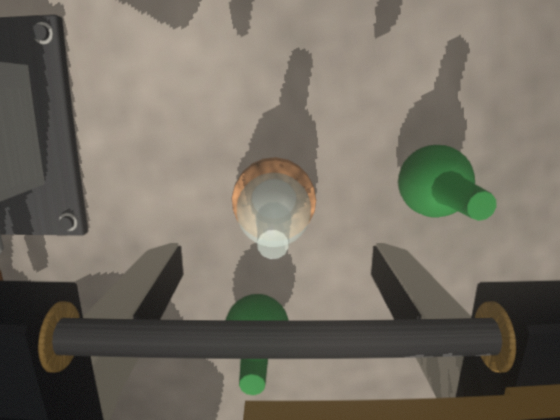

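Shank end at (273,243), ring centre (274,200), both between the fingers at (180,250) and (375,250).

```bash
python3 - <<'E'
from h import *
z=np.load("pics/w2.npz");k=(z["K"],z["D"],z["T"])
r=plane("w",[(274,200)],.010,k)[0];e=plane("w",[(273,243)],.102,k)[0];print(r,e)
rep([e[0],e[1],.074],-10)
E
```

```text
[ 0.49743191 -0.31219177  0.01      ] [ 0.49823159 -0.31211926  0.102     ]
t 2.25 pos [ 0.4987 -0.3129  0.1257] yaw -9.37 tilt [ 0.004 -0.003] F [0.6 0.2 0.1] open 0.0933
 go tool mm [-0.8 -0.8 51.7] ('twist z', np.float64(0.011))
```

```bash
python3 -m pendant '[{"translation":[-1,-1,15],"twist":[0.002,-0.002,0.011],"grip":1},{"translation":[0,0,15],"twist":[0,0,0],"grip":1},{"translation":[0,0,12],"twist":[0,0,0],"grip":1},{"translation":[0,0,8],"twist":[0,0,0],"grip":0.2},{"translation":[0,0,1],"twist":[0,0,0],"grip":-0.2},{"translation":[0,0,0],"twist":[0,0,0],"grip":-0.5},{"translation":[0,0,0],"twist":[0,0,0],"grip":-1},{"translation":[0,0,0],"twist":[0,0,0],"grip":-1},{"translation":[0,0,0],"twist":[0,0,0],"grip":-1},{"translation":[0,0,0],"twist":[0,0,0],"grip":-1}]' 25
python3 - <<'E'
from h import *
rep([.5878,-.0916,.16],-10); 
E
```

```text
t: 3.25
tool_pos: [0.498, -0.3117, 0.0704]
orientation: [3.129, -0.275, 0.004]
force: [-0.7, -0.5, 0.4]
opening: 0.0416
t 3.25 pos [ 0.498  -0.3117  0.0704] yaw -10.05 tilt [ 0.0024 -0.0006] F [-0.7 -0.5  0.4] open 0.0416
 go tool mm [  50.3 -232.4  -89.5] ('twist z', np.float64(-0.001))
```

```bash
python3 -m pendant '[{"translation":[0,0,-4],"twist":[0,0,0],"grip":-0.3},{"translation":[0,0,0],"twist":[0,0,0],"grip":-1},{"translation":[0,0,0],"twist":[0,0,0],"grip":-1},{"translation":[0,0,0],"twist":[0,0,0],"grip":-1},{"translation":[0,0,0],"twist":[0,0,0],"grip":-1},{"translation":[0,0,0],"twist":[0,0,0],"grip":-1},{"translation":[0,0,0],"twist":[0,0,0],"grip":-1},{"translation":[0,0,0],"twist":[0,0,0],"grip":-1},{"translation":[0,0,0],"twist":[0,0,0],"grip":-1},{"translation":[0,0,0],"twist":[0,0,0],"grip":-1}]' 25
python3 - <<'E'
from h import *
rep([.5878,-.0916,.16],-10); 
E
```

```text
t: 4.25
tool_pos: [0.4986, -0.3117, 0.0757]
orientation: [3.129, -0.275, 0.006]
force: [-0.5, 0.6, 0.2]
opening: 0.0191
t 4.25 pos [ 0.4986 -0.3117  0.0757] yaw -10.04 tilt [ 0.0037 -0.001 ] F [-0.5  0.6  0.2] open 0.0191
 go tool mm [  49.8 -232.3  -84.2] ('twist z', np.float64(-0.001))
```

```bash
python3 -m pendant '[{"translation":[0,0,-15],"twist":[0,0,0],"grip":-1},{"translation":[0,0,-30],"twist":[0,0,0],"grip":-1},{"translation":[0,0,-35],"twist":[0,0,0],"grip":-1},{"translation":[0,0,-15],"twist":[0,0,0],"grip":-1},{"translation":[8,-34,0],"twist":[0,0,0],"grip":-1},{"translation":[12,-34,0],"twist":[0,0,0],"grip":-1},{"translation":[10,-30,0],"twist":[0,0,0],"grip":-1},{"translation":[10,-25,0],"twist":[0,0,0],"grip":-1},{"translation":[0,-10,0],"twist":[0,0,0],"grip":-1},{"translation":[0,0,0],"twist":[0,0,0],"grip":-1}]' 25
python3 - <<'E'
from h import *
rep([.5878,-.0916,.16],-10); cam("wrist","w3")
E
```

```text
t: 5.25
tool_pos: [0.5612, -0.1848, 0.1816]
orientation: [3.127, -0.28, 0.006]
force: [-0.4, -1.5, -2.5]
opening: 0.0195
t 5.25 pos [ 0.5612 -0.1848  0.1816] yaw -10.23 tilt [ 0.0038 -0.0021] F [-0.4 -1.5 -2.5] open 0.0195
 go tool mm [  9.5 -96.4  21.5] ('twist z', np.float64(-0.004))
```

View pics/w3.png

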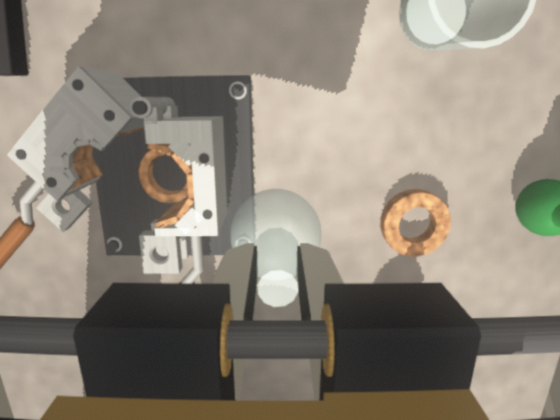

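Stopper held upright at (278,230); jig ring at (166,174), lug hole at (157,250). Enlarging the jig for the fit.

```bash
python3 - <<'E'
from h import *
a=cv2.imread("pics/w3.png")[60:270,0:260]; c=cv2.resize(a,None,fx=3,fy=2.85,interpolation=cv2.INTER_CUBIC)
c=cv2.resize(a,None,fx=2.85,fy=2.85,interpolation=cv2.INTER_CUBIC); c=cv2.convertScaleAbs(c,alpha=1.25,beta=10); cv2.imwrite("pics/w3c.png",c)
E
```

```text
(no output)
```

View pics/w3c.png

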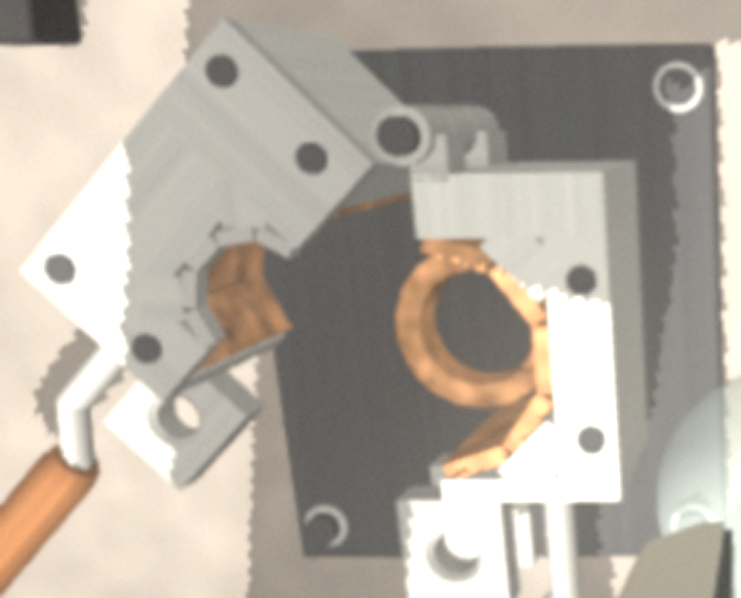

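```bash
python3 - <<'E'
from h import *
z=np.load("pics/w3.npz");k=(z["K"],z["D"],z["T"]);g=lambda u,v:((u+.5)/2.85-.5,60+(v+.5)/2.85-.5)
P=lambda u,v,h:plane("w",[g(u,v)],h,k)[0]
s=P(488,322,.026);h=P(455,552,.068);print("seat",s,"hole",h,"d",np.linalg.norm((s-h)[:2]),"yaw",np.degrees(np.arctan2(*(s-h)[1::-1])))
for u,v in((434,322),(488,272),(488,376),(396,320),(488,408)): print(np.linalg.norm((P(u,v,.026)-s)[:2]))
print("bolts",P(678,87,.012),P(325,526,.012)); print("plate edge",P(713,45,.01),P(303,556,.01),P(355,47,.01))
e=plane("w",[(277,289)],.181+.0363-0.0093+0.0,k)[0]; print("stopper end",e)
for hz in(.06,.066,.072,.078): 
  q=P(400,135,hz); print("hinge",hz,q,np.linalg.norm((q-s)[:2]))
rep([.5878,-.0916,.16],-10)
E
```

```text
seat [ 0.59046965 -0.09619694  0.026     ] hole [ 0.5326375 -0.0828693  0.068    ] d 0.059347986078116824 yaw -12.97745750987324
0.017064887233382214
0.015708560186272237
0.017411920613791404
0.02908941140313437
0.027964183565055714
bolts [ 0.64926137 -0.16758199  0.012     ] [ 0.52914906 -0.01712357  0.012     ]
plate edge [ 0.65960885 -0.18043461  0.01      ] [ 0.5189322  -0.00473288  0.01      ] [ 0.67984165 -0.0714153   0.01      ]
stopper end [ 0.55987626 -0.18591647  0.208     ]
hinge 0.06 [ 0.64919392 -0.09620966  0.06      ] 0.05872427591115387
hinge 0.066 [ 0.64893454 -0.09835053  0.066     ] 0.0585045384613618
hinge 0.072 [ 0.64867515 -0.10049139  0.072     ] 0.05836370997206969
hinge 0.078 [ 0.64841576 -0.10263226  0.078     ] 0.05830236225634465
t 5.3 pos [ 0.5611 -0.1855  0.1817] yaw -10.27 tilt [ 0.0042 -0.0025] F [-0.4  0.4 -1.7] open 0.019
 go tool mm [  9.4 -97.2  21.6] ('twist z', np.float64(-0.005))
```

Plate, pin hole and hinge in this view agree on an origin of (0.5894,-0.0926), yaw about -10.4°. The ring's inner edge is part-hidden by the wall, so I weigh it less.

```bash
python3 -m pendant '[{"translation":[2,-15,0],"twist":[0,0,0],"grip":-1},{"translation":[3,-25,0],"twist":[0,0,0],"grip":-1},{"translation":[3,-25,5],"twist":[0,0,0],"grip":-1},{"translation":[3,-20,8],"twist":[0,0,0],"grip":-1},{"translation":[1,-9,8],"twist":[0,0,0],"grip":-1},{"translation":[0,0,5],"twist":[0,0,0],"grip":-1},{"translation":[0,0,0],"twist":[0,0,0],"grip":-1},{"translation":[0,0,0],"twist":[0,0,0],"grip":-1},{"translation":[0,0,0],"twist":[0,0,0],"grip":-1},{"translation":[0,0,0],"twist":[0,0,0],"grip":-1}]' 25
python3 - <<'E'
from h import *
rep([.5906,-.0917,.0865],-10.4); cam("wrist","w4")
E
```

```text
t: 6.3
tool_pos: [0.5883, -0.0997, 0.1552]
orientation: [3.123, -0.299, 0.005]
force: [-0.2, 0.1, -2.9]
opening: 0.0192
t 6.3 pos [ 0.5883 -0.0997  0.1552] yaw -10.92 tilt [ 0.0027 -0.005 ] F [-0.2  0.1 -2.9] open 0.0192
 go tool mm [ 0.5 -8.6 68.7] ('twist z', np.float64(-0.009))
```

View pics/w4.png

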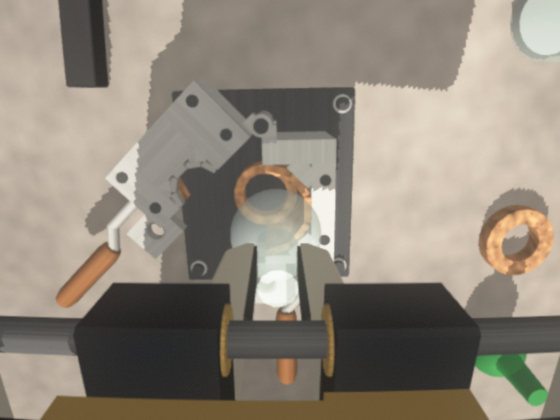

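Stopper held upright at (276,230) in front of the ring (about (270,193)); plate corners (174,92), (355,88), (348,277), (189,278).

```bash
python3 - <<'E'
from h import *
z=np.load("pics/w4.npz");k=(z["K"],z["D"],z["T"])
P=lambda u,v,h:plane("w",[(u,v)],h,k)[0].round(4)
c=[P(174,92,.01),P(355,88,.01),P(348,277,.01),P(189,278,.01)];print(c,"mean",np.mean(c,0))
print([np.linalg.norm(c[i]-c[i-1]).round(4) for i in range(4)])
print("bolts",P(342,103,.012),P(198,268,.012),"hinge",P(261,125,.078),"ring",P(270,193,.026),P(234,193,.026),P(268,164,.026))
print("end",P(277,288,.1915))
E
```

```text
[array([ 0.6843, -0.0351,  0.01  ]), array([ 0.6594, -0.1803,  0.01  ]), array([ 0.4927, -0.1513,  0.01  ]), array([ 0.5201, -0.0052,  0.01  ])] mean [ 0.589125 -0.092975  0.01    ]
[np.float64(0.1669), np.float64(0.1473), np.float64(0.1692), np.float64(0.1486)]
bolts [ 0.6496 -0.1677  0.012 ] [ 0.5293 -0.0168  0.012 ] hinge [ 0.6487 -0.1027  0.078 ] ring [ 0.59   -0.0964  0.026 ] [ 0.5957 -0.0673  0.026 ] [ 0.614  -0.0995  0.026 ]
end [ 0.5928 -0.1018  0.1915]
```

```bash
python3 -m pendant '[{"translation":[0,-5,0],"twist":[0.004,-0.002,-0.009],"grip":-1},{"translation":[0.5,-3.4,0],"twist":[0,0,0],"grip":-1},{"translation":[0,0,0],"twist":[0,0,0],"grip":-1},{"translation":[0,0,0],"twist":[0,0,0],"grip":-1},{"translation":[0,0,0],"twist":[0,0,0],"grip":-1},{"translation":[0,0,0],"twist":[0,0,0],"grip":-1},{"translation":[0,0,0],"twist":[0,0,0],"grip":-1},{"translation":[0,0,0],"twist":[0,0,0],"grip":-1},{"translation":[0,0,0],"twist":[0,0,0],"grip":-1},{"translation":[0,0,0],"twist":[0,0,0],"grip":-1}]' 25
python3 - <<'E'
from h import *
rep([.5905,-.0919,.0857],-10.4)
E
```

```text
t: 7.35
tool_pos: [0.5909, -0.0913, 0.156]
orientation: [3.128, -0.284, 0.004]
force: [-0.2, 0.3, -3.2]
opening: 0.0188
t 7.35 pos [ 0.5909 -0.0913  0.156 ] yaw -10.38 tilt [ 0.0027 -0.0008] F [-0.2  0.3 -3.2] open 0.0188
 go tool mm [-0.5  0.7 70.3] ('twist z', np.float64(0.0))
```

```bash
python3 -m pendant '[{"translation":[-0.4,0.5,4],"twist":[0,0,0],"grip":-1},{"translation":[0,0,5],"twist":[0,0,0],"grip":-1},{"translation":[0,0,5],"twist":[0,0,0],"grip":-1},{"translation":[0,0,5],"twist":[0,0,0],"grip":-1},{"translation":[0,0,5],"twist":[0,0,0],"grip":-1},{"translation":[0,0,5],"twist":[0,0,0],"grip":-1},{"translation":[0,0,5],"twist":[0,0,0],"grip":-1},{"translation":[0,0,5],"twist":[0,0,0],"grip":-1},{"translation":[0,0,5],"twist":[0,0,0],"grip":-1},{"translation":[0,0,4],"twist":[0,0,0],"grip":-1}]' 25
python3 - <<'E'
from h import *
rep([.5905,-.0919,.0857],-10.4)
E
```

```text
t: 8.35
tool_pos: [0.5902, -0.0918, 0.1033]
orientation: [3.128, -0.284, 0.003]
force: [-0.6, -0.1, -2.4]
opening: 0.0192
t 8.35 pos [ 0.5902 -0.0918  0.1033] yaw -10.39 tilt [ 0.0021 -0.0006] F [-0.6 -0.1 -2.4] open 0.0192
 go tool mm [ 0.3  0.1 17.6] ('twist z', np.float64(0.0))
```

No lateral force. Now slowly.

```bash
python3 -m pendant '[{"translation":[0.3,0,2],"twist":[0,0,0],"grip":-1},{"translation":[0,0,2],"twist":[0,0,0],"grip":-1},{"translation":[0,0,2],"twist":[0,0,0],"grip":-1},{"translation":[0,0,2],"twist":[0,0,0],"grip":-1},{"translation":[0,0,2],"twist":[0,0,0],"grip":-1},{"translation":[0,0,1.5],"twist":[0,0,0],"grip":-1},{"translation":[0,0,1],"twist":[0,0,0],"grip":-1},{"translation":[0,0,1],"twist":[0,0,0],"grip":-1},{"translation":[0,0,0],"twist":[0,0,0],"grip":-1},{"translation":[0,0,0],"twist":[0,0,0],"grip":-1}]' 25
python3 - <<'E'
from h import *
rep([.5905,-.0919,.0857],-10.4)
E
```

```text
t: 9.35
tool_pos: [0.5908, -0.0919, 0.0887]
orientation: [3.128, -0.284, 0.004]
force: [0.2, 0.1, -2.6]
opening: 0.019
t 9.35 pos [ 0.5908 -0.0919  0.0887] yaw -10.39 tilt [ 0.0024 -0.0007] F [ 0.2  0.1 -2.6] open 0.019
 go tool mm [-0.3  0.1  3. ] ('twist z', np.float64(0.0))
```

```bash
python3 -m pendant '[{"translation":[0,0,0.7],"twist":[0,0,0],"grip":-1},{"translation":[0,0,0.7],"twist":[0,0,0],"grip":-1},{"translation":[0,0,0.7],"twist":[0,0,0],"grip":-1},{"translation":[0,0,0],"twist":[0,0,0],"grip":-1},{"translation":[0,0,0],"twist":[0,0,0],"grip":-1},{"translation":[0,0,0],"twist":[0,0,0],"grip":-1},{"translation":[0,0,0],"twist":[0,0,0],"grip":-1},{"translation":[0,0,0],"twist":[0,0,0],"grip":-1},{"translation":[0,0,0],"twist":[0,0,0],"grip":-1},{"translation":[0,0,0],"twist":[0,0,0],"grip":-1}]' 25
python3 - <<'E'
from h import *
rep([.5905,-.0919,.0857],-10.4)
E
```

```text
t: 10.35
tool_pos: [0.591, -0.0919, 0.0867]
orientation: [3.128, -0.284, 0.005]
force: [0.3, 0.3, -2.2]
opening: 0.0193
t 10.35 pos [ 0.591  -0.0919  0.0867] yaw -10.39 tilt [ 0.0028 -0.0008] F [ 0.3  0.3 -2.2] open 0.0193
 go tool mm [-0.5  0.1  1. ] ('twist z', np.float64(0.0))
```

```bash
python3 -m pendant '[{"translation":[0,0,0.7],"twist":[0,0,0],"grip":-1},{"translation":[0,0,0.5],"twist":[0,0,0],"grip":-1},{"translation":[0,0,0.5],"twist":[0,0,0],"grip":-1},{"translation":[0,0,0.5],"twist":[0,0,0],"grip":-1},{"translation":[0,0,0],"twist":[0,0,0],"grip":-1},{"translation":[0,0,0],"twist":[0,0,0],"grip":-1},{"translation":[0,0,0],"twist":[0,0,0],"grip":-1},{"translation":[0,0,0],"twist":[0,0,0],"grip":-1},{"translation":[0,0,0],"twist":[0,0,0],"grip":-1},{"translation":[0,0,0],"twist":[0,0,0],"grip":-1}]' 25
python3 - <<'E'
from h import *
rep([.5905,-.0919,.0857],-10.4)
E
```

```text
t: 11.35
tool_pos: [0.5918, -0.0921, 0.0863]
orientation: [3.128, -0.284, 0.007]
force: [-1.6, 0.9, 1.9]
opening: 0.0193
t 11.35 pos [ 0.5918 -0.0921  0.0863] yaw -10.39 tilt [ 0.0047 -0.0013] F [-1.6  0.9  1.9] open 0.0193
 go tool mm [-1.3  0.   0.6] ('twist z', np.float64(0.0))
```

```bash
python3 -m pendant '[{"translation":[0,0,0],"twist":[0,0,0],"grip":-0.4},{"translation":[0,0,0],"twist":[0,0,0],"grip":-0.3},{"translation":[0,0,0],"twist":[0,0,0],"grip":-0.2},{"translation":[0,0,0],"twist":[0,0,0],"grip":0},{"translation":[0,0,0],"twist":[0,0,0],"grip":0},{"translation":[0,0,0],"twist":[0,0,0],"grip":0},{"translation":[0,0,-15],"twist":[0,0,0],"grip":0},{"translation":[0,0,-30],"twist":[0,0,0],"grip":0},{"translation":[0,0,-40],"twist":[0,0,0],"grip":0},{"translation":[0,0,-20],"twist":[0,0,0],"grip":0}]' 25
python3 - <<'E'
from h import *
rep([.553,.0644,.19]); cam("wrist","w5"); cam("scene","s5")
a=cv2.imread("pics/w5.png"); b=cv2.imread("pics/s5.png")[160:290,190:340]; b=cv2.resize(b,(300,260),interpolation=cv2.INTER_CUBIC)
c=np.zeros((420,800,3),np.uint8); c[:,:500]=a[:,:500]; c[:260,500:]=b; cv2.imwrite("pics/v5.png",c)
E
```

```text
t: 12.35
tool_pos: [0.5887, -0.0914, 0.1925]
orientation: [-3.128, 0.284, 0.004]
force: [0.6, -0.3, -0.4]
opening: 0.0463
t 12.35 pos [ 0.5887 -0.0914  0.1925] yaw -10.39 tilt [-0.0022  0.0005] F [ 0.6 -0.3 -0.4] open 0.0463
 go tool mm [ -63.2 -146.8    2.6]
```

View pics/v5.png

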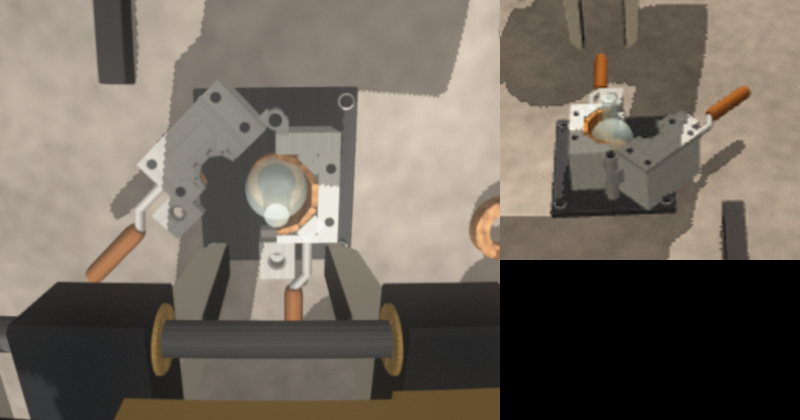

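Stopper stands upright on the seat: ball (276,190), end (277,215), clear of the fingers. Now the jaw: shut the fingers, go outside the swing handle and down.

```bash
python3 -m pendant '[{"translation":[-3,-25,0],"twist":[0,0,0],"grip":-1},{"translation":[-5,-40,0],"twist":[0,0,0],"grip":-1},{"translation":[-5,-40,0],"twist":[0,0,0],"grip":-1},{"translation":[-5,-40,0],"twist":[0,0,0],"grip":-1},{"translation":[-5,-27,5],"twist":[0,0,0],"grip":-1},{"translation":[0,0,30],"twist":[0,0,0],"grip":-1},{"translation":[0,0,40],"twist":[0,0,0],"grip":-1},{"translation":[0,0,30],"twist":[0,0,0],"grip":-1},{"translation":[0,0,10],"twist":[0,0,0],"grip":-1},{"translation":[0,0,0],"twist":[0,0,0],"grip":-1}]' 25
cat >> h.py <<'E'
O=np.array([.5892,-.0930]); Y=np.radians(-10.4)
def jig():
    s=robot.read_state(); d=s["tool_pos"][:2]-O; c,n=np.cos(Y),np.sin(Y)
    print("t",round(s["t"],2),"jig mm",(np.array([c*d[0]+n*d[1],-n*d[0]+c*d[1],s["tool_pos"][2]])*1000).round(1),"F",s["force"].round(1),"open",round(s["opening"],4))
E
python3 - <<'E'
from h import *
rep([.5966,.0816,.03],-10.4); jig()
z=np.load("pics/w5.npz");k=(z["K"],z["D"],z["T"])
print(plane("w",[(139,230),(91,276),(115,253)],.05,k))
E
```

```text
t: 13.45
tool_pos: [0.5964, 0.0884, 0.072]
orientation: [3.128, -0.286, -0.001]
force: [-0.6, -0.2, 0.6]
opening: 0.0009
t 13.45 pos [0.5964 0.0884 0.072 ] yaw -10.44 tilt [-0.0007 -0.0007] F [-0.6 -0.2  0.6] open 0.0009
 go tool mm [ 1.5  6.6 42. ] ('twist z', np.float64(-0.001))
t 13.45 jig mm [-25.7 179.7  72. ] F [-0.6 -0.2  0.6] open 0.0009
[[0.5738544  0.0352346  0.05      ]
 [0.53751092 0.09404595 0.05      ]
 [0.55614029 0.06382018 0.05      ]]
```

```bash
python3 -m pendant '[{"translation":[0,0,18],"twist":[0,0,0],"grip":-1},{"translation":[0,0,18],"twist":[0,0,0],"grip":-1},{"translation":[0,0,5],"twist":[0,0,0],"grip":-1},{"translation":[-15,16,0],"twist":[0,0,0],"grip":-1},{"translation":[-15,12,0],"twist":[0,0,0],"grip":-1},{"translation":[-15,12,0],"twist":[0,0,0],"grip":-1},{"translation":[-13,14,0],"twist":[0,0,0],"grip":-1},{"translation":[-12,15,0],"twist":[0,0,0],"grip":-1},{"translation":[-10,16,0],"twist":[0,0,0],"grip":-1},{"translation":[0,0,0],"twist":[0,0,0],"grip":-1}]' 25
python3 - <<'E'
from h import *
jig()
E
```

```text
t: 14.45
tool_pos: [0.5129, 0.0178, 0.0471]
orientation: [-3.124, 0.287, -0.041]
force: [0.8, -0.4, 0.2]
opening: 0.0006
t 14.45 jig mm [-95.1  95.2  47.1] F [ 0.8 -0.4  0.2] open 0.0006
```

```bash
cat >> h.py <<'E'
def grips(n="top"):
    a,d,k=cam(n,"g"); hsv=cv2.cvtColor(a,cv2.COLOR_RGB2HSV)
    m=((hsv[...,0]<18)&(hsv[...,1]>120)&(hsv[...,2]>60)).astype(np.uint8)
    N,l,st,ce=cv2.connectedComponentsWithStats(m)
    for i in range(1,N):
        if st[i,4]>25 and 90<ce[i][1]<330:
            r=cv2.minAreaRect(np.argwhere(l==i)[:,::-1].astype(np.float32)); w=plane(n,[r[0]],.05,k)[0]
            d=w[:2]-O; c,s=np.cos(Y),np.sin(Y); print("px",np.round(r[0]),np.round(r[1]),round(r[2]),"jig@z50",(np.array([c*d[0]+s*d[1],-s*d[0]+c*d[1]])*1000).round(1))
E
python3 - <<'E'
from h import *
rep([0,0,0]); grips()
E
```

```text
t 14.45 pos [0.5129 0.0178 0.0471] yaw -10.52 tilt [0.0261 0.002 ] F [ 0.8 -0.4  0.2] open 0.0006
 go tool mm [-502.   111.4   33.6] 
px [321. 196.] [21.  7.] 77 jig@z50 [ 10.  -19.3]
px [392. 234.] [22. 22.] 90 jig@z50 [ -59.2 -221.3]
px [142. 242.] [27. 27.] 62 jig@z50 [-193.  435.]
px [311. 248.] [ 6. 27.] 8 jig@z50 [-132.9  -13.7]
px [275. 244.] [5. 9.] 27 jig@z50 [-139.    83.2]
```

```bash
python3 -m pendant '[{"translation":[0,0,8],"twist":[0,-0.013,0],"grip":-1},{"translation":[0,0,7],"twist":[0,-0.012,0],"grip":-1},{"translation":[-8,9,0],"twist":[0,0,0],"grip":-1},{"translation":[-8,9,0],"twist":[0,0,0],"grip":-1},{"translation":[-7,9,0],"twist":[0,0,0],"grip":-1},{"translation":[-5,8,0],"twist":[0,0,0],"grip":-1},{"translation":[-3,7,0],"twist":[0,0,0],"grip":-1},{"translation":[0,4,0],"twist":[0,0,0],"grip":-1},{"translation":[0,0,0],"twist":[0,0,0],"grip":-1},{"translation":[0,0,0],"twist":[0,0,0],"grip":-1}]' 25
python3 - <<'E'
from h import *
jig();rep([0,0,0]); grips()
E
```

```text
t: 15.5
tool_pos: [0.4753, -0.0231, 0.0327]
orientation: [-3.12, 0.287, -0.007]
force: [0.4, 1.9, -0.2]
opening: 0.0009
t 15.5 jig mm [-124.6   48.2   32.7] F [ 0.4  1.9 -0.2] open 0.0009
t 15.5 pos [ 0.4753 -0.0231  0.0327] yaw -10.52 tilt [0.005  0.0083] F [ 0.4  1.9 -0.2] open 0.0009
 go tool mm [-471.6   64.4   30.5] 
px [321. 194.] [18.  5.] 62 jig@z50 [ 15.9 -18.7]
px [392. 234.] [22. 22.] 90 jig@z50 [ -59.2 -221.3]
px [142. 242.] [27. 27.] 62 jig@z50 [-193.  435.]
px [310. 258.] [5. 5.] 90 jig@z50 [-160.9  -14.1]
```

```bash
python3 -m pendant '[{"translation":[0,3,0],"twist":[0,0,0],"grip":-1},{"translation":[0,3,0],"twist":[0,0,0],"grip":-1},{"translation":[0,2,0],"twist":[0,0,0],"grip":-1},{"translation":[0,2,0],"twist":[0,0,0],"grip":-1},{"translation":[0,1,0],"twist":[0,0,0],"grip":-1},{"translation":[0,1,0],"twist":[0,0,0],"grip":-1},{"translation":[0,1,0],"twist":[0,0,0],"grip":-1},{"translation":[0,0,0],"twist":[0,0,0],"grip":-1},{"translation":[0,0,0],"twist":[0,0,0],"grip":-1},{"translation":[0,0,0],"twist":[0,0,0],"grip":-1}]' 25
python3 - <<'E'
from h import *
jig()
E
```

```text
t: 16.55
tool_pos: [0.4733, -0.0309, 0.0325]
orientation: [-3.111, 0.283, -0.004]
force: [0.0, 2.4, 1.1]
opening: 0.0001
t 16.55 jig mm [-125.2   40.1   32.5] F [0.  2.4 1.1] open 0.0001
```

```bash
python3 -m pendant '[{"translation":[0,2,0],"twist":[0,0,0],"grip":-1},{"translation":[0,2,0],"twist":[0,0,0],"grip":-1},{"translation":[0,2,0],"twist":[0,0,0],"grip":-1},{"translation":[0,2,0],"twist":[0,0,0],"grip":-1},{"translation":[0,0,0],"twist":[0,0,0],"grip":-1},{"translation":[0,0,0],"twist":[0,0,0],"grip":-1},{"translation":[0,0,0],"twist":[0,0,0],"grip":-1},{"translation":[0,0,0],"twist":[0,0,0],"grip":-1},{"translation":[0,0,0],"twist":[0,0,0],"grip":-1},{"translation":[0,0,0],"twist":[0,0,0],"grip":-1}]' 25
python3 - <<'E'
from h import *
jig()
E
```

```text
t: 17.55
tool_pos: [0.4733, -0.0307, 0.0327]
orientation: [-3.095, 0.282, -0.007]
force: [-0.0, 3.4, 1.8]
opening: 0.0003
t 17.55 jig mm [-125.2   40.4   32.7] F [-0.   3.4  1.8] open 0.0003
```

```bash
python3 -m pendant '[{"translation":[0,-8,0],"twist":[0,0,0],"grip":-1},{"translation":[0,-10,-10],"twist":[0,0,0],"grip":-1},{"translation":[0,0,-35],"twist":[0,0,0],"grip":-1},{"translation":[0,0,-45],"twist":[0,0,0],"grip":-1},{"translation":[0,0,-45],"twist":[0,0,0],"grip":0},{"translation":[0,0,-20],"twist":[0,0,0],"grip":0},{"translation":[0,0,0],"twist":[0,0,0],"grip":0},{"translation":[0,0,0],"twist":[0,0,0],"grip":0},{"translation":[0,0,0],"twist":[0,0,0],"grip":0},{"translation":[0,0,0],"twist":[0,0,0],"grip":0}]' 25
python3 - <<'E'
from h import *
jig(); rep([.479,.366,.2],-10.4); grips()
a,d,k=cam("wrist","w6"); a=a[:,:,::-1]
b=cv2.imread("pics/g.png")[160:280,260:360]
c=np.zeros((420,800,3),np.uint8); c[:,:400]=a[:,100:500]; c[:,400:750]=cv2.resize(b,(350,420),interpolation=cv2.INTER_CUBIC); cv2.imwrite("pics/v6.png",c)
E
```

```text
t: 18.55
tool_pos: [0.4736, -0.0143, 0.194]
orientation: [-3.099, 0.281, -0.001]
force: [-0.0, 0.6, 1.1]
opening: 0.043
t 18.55 jig mm [-127.9   56.5  194. ] F [-0.   0.6  1.1] open 0.043
t 18.55 pos [ 0.4736 -0.0143  0.194 ] yaw -10.37 tilt [0.0035 0.0296] F [-0.   0.6  1.1] open 0.043
 go tool mm [ -63.1 -375.1    5.2] ('twist z', np.float64(0.001))
px [392. 234.] [22. 22.] 90 jig@z50 [ -59.2 -221.3]
px [142. 242.] [27. 27.] 62 jig@z50 [-193.  435.]
px [298. 256.] [7. 5.] 90 jig@z50 [-158.1   15.9]
px [310. 256.] [ 5. 10.] 14 jig@z50 [-155.2  -14.3]
```

View pics/v6.png

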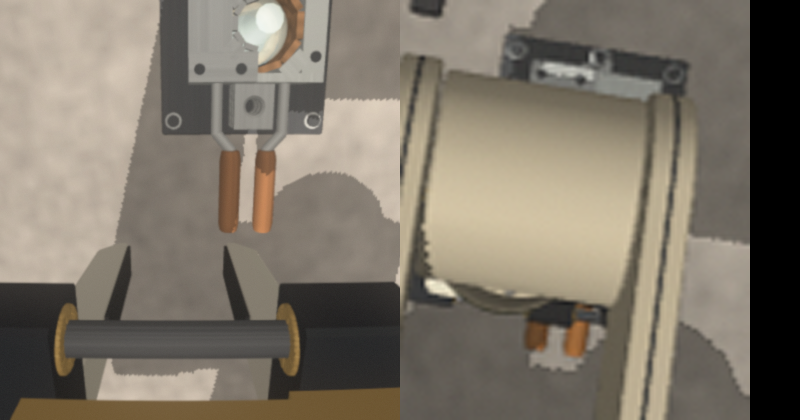

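Jaw is shut: handles parallel, 30 mm apart; hole mouth at full-picture pixel (354,104). Now to the pin.

```bash
python3 - <<'E'
from h import *
z=np.load("pics/w6.npz");k=(z["K"],z["D"],z["T"])
h=plane("w",[(354,104)],.068,k)[0];print("hole",h,"from jig",O+.058*np.array([-np.cos(Y),-np.sin(Y)]))
E
python3 -m pendant '[{"translation":[-3,-20,0],"twist":[-0.03,-0.003,0],"grip":0},{"translation":[-7,-42,0],"twist":[0,0,0],"grip":0},{"translation":[-7,-42,0],"twist":[0,0,0],"grip":0},{"translation":[-7,-42,0],"twist":[0,0,0],"grip":0},{"translation":[-7,-42,0],"twist":[0,0,0],"grip":0},{"translation":[-7,-42,0],"twist":[0,0,0],"grip":0},{"translation":[-7,-42,0],"twist":[0,0,0],"grip":0},{"translation":[-7,-42,0],"twist":[0,0,0],"grip":0},{"translation":[-5,-35,0],"twist":[0,0,0],"grip":0},{"translation":[0,-15,0],"twist":[0,0,0],"grip":0}]' 25
python3 - <<'E'
from h import *
rep([.479,.366,.12],-10.4); a,d,k=cam("wrist","w7"); 
hsv=cv2.cvtColor(a,cv2.COLOR_RGB2HSV); m=((hsv[...,0]<20)&(hsv[...,1]>110)&(hsv[...,2]>70)).astype(np.uint8); m[280:]=0
N,l,st,ce=cv2.connectedComponentsWithStats(m); i=1+np.argmax(st[1:,4]); print(st[i],ce[i])
E
```

```text
hole [ 0.53383128 -0.08295503  0.068     ] from jig [ 0.53215285 -0.08252989]
t: 19.65
tool_pos: [0.4788, 0.3638, 0.1813]
orientation: [3.119, -0.296, -0.033]
force: [0.1, -0.2, -0.8]
opening: 0.0465
t 19.65 pos [0.4788 0.3638 0.1813] yaw -10.85 tilt [-0.0216 -0.0066] F [ 0.1 -0.2 -0.8] open 0.0465
 go tool mm [ 1.1 -2.9 61.3] ('twist z', np.float64(-0.008))
[ 208  134  107  106 5307] [261.52082156 185.15244017]
```

View pics/w7.png

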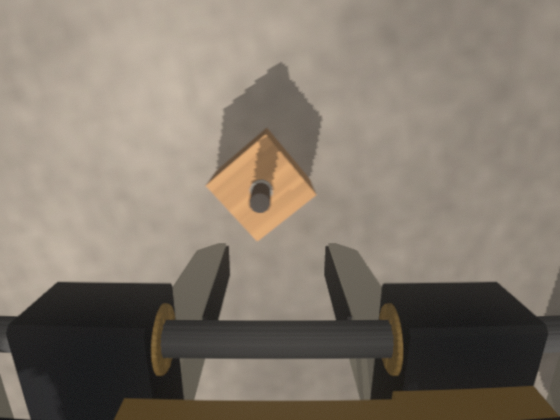

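Pin grip at (260,196) with its top disc at (260,202), block centre about (262,186).

```bash
python3 - <<'E'
from h import *
z=np.load("pics/w7.npz");a=z["a"];k=(z["K"],z["D"],z["T"])
g=a.max(2)[170:225,235:290]; m=(g<75).astype(np.uint8);N,l,st,ce=cv2.connectedComponentsWithStats(m);i=1+np.argmax(st[1:,4]);x,y,w,h,_=st[i];print("dark",x+235,y+170,w,h,ce[i]+[235,170])
P=lambda u,v,hh:plane("w",[(u,v)],hh,k)[0].round(4)
print("blockmean",np.mean([P(267,131,.055),P(315,192,.055),P(258,240,.055),P(208,184,.055)],0))
xc=x+235+(w-1)/2; r=w/2
p=P(xc,y+170+h-r,.091);print("top",p,"base",P(xc,y+170+r,.059),"mid",P(xc,y+170+h/2,.075))
rep([p[0]+.001,p[1]+.0004,.12],-10.4)
E
```

```text
dark 253 184 16 12 [260.94615385 189.12307692]
blockmean [0.4835 0.3722 0.055 ]
top [0.4929 0.3704 0.091 ] base [0.4814 0.3737 0.059 ] mid [0.4873 0.3721 0.075 ]
t 19.7 pos [0.4787 0.3647 0.181 ] yaw -10.82 tilt [-0.022  -0.0062] F [-2.4 -0.7 -0.2] open 0.0467
 go tool mm [15.  -9.5 60.6] ('twist z', np.float64(-0.007))
```

```bash
python3 -m pendant '[{"translation":[4,-8,0],"twist":[0.006,0.022,-0.007],"grip":0},{"translation":[0,0,15],"twist":[0,0,0],"grip":0},{"translation":[0,0,20],"twist":[0,0,0],"grip":0},{"translation":[0,0,15],"twist":[0,0,0],"grip":0},{"translation":[0,0,0],"twist":[0,0,0],"grip":0},{"translation":[0,0,0],"twist":[0,0,0],"grip":0},{"translation":[0,0,0],"twist":[0,0,0],"grip":0},{"translation":[0,0,0],"twist":[0,0,0],"grip":0},{"translation":[0,0,0],"twist":[0,0,0],"grip":0},{"translation":[0,0,0],"twist":[0,0,0],"grip":0}]' 25
python3 - <<'E'
from h import *
a,d,k=cam("wrist","w8"); P=lambda u,v,hh:plane("w",[(u,v)],hh,k)[0].round(4)
hsv=cv2.cvtColor(a,cv2.COLOR_RGB2HSV); m=((hsv[...,0]<20)&(hsv[...,1]>110)&(hsv[...,2]>60)).astype(np.uint8); m[330:]=0; m[:, :150]=0; m[:,400:]=0
N,l,st,ce=cv2.connectedComponentsWithStats(m); i=1+np.argmax(st[1:,4]); pts=np.argwhere(l==i)[:,::-1]
print(st[i]); hull=cv2.convexHull(pts.astype(np.int32)); 
ap=cv2.approxPolyDP(hull,8,True).reshape(-1,2); print("poly",ap.tolist(),[P(*q,.055).tolist() for q in ap])
hm=np.zeros(m.shape,np.uint8); cv2.fillConvexPoly(hm,hull,1)
dk=((hsv[...,1]<90)&(hm>0)).astype(np.uint8); N,l,st,ce=cv2.connectedComponentsWithStats(dk)
for j in range(1,N):
    if st[j,4]>30:
        x,y,w,h,A=st[j]; r=w/2; xc=x+(w-1)/2; print("grip",st[j],"top",P(xc,y+h-r,.091),"base",P(xc,y+r,.059))
rep([.483,.372,.08],-10.4)
E
```

```text
t: 20.7
tool_pos: [0.4848, 0.3672, 0.1255]
orientation: [3.121, -0.288, 0.003]
force: [0.4, -0.3, 0.1]
opening: 0.0463
[ 202  152  130  129 7695]
poly [[331, 227], [261, 280], [202, 215], [272, 152]] [[0.4699, 0.3305, 0.055], [0.4395, 0.3851, 0.055], [0.4944, 0.4147, 0.055], [0.5274, 0.3605, 0.055]]
grip [ 253  209   28   44 1002] top [0.4833 0.3719 0.091 ] base [0.4822 0.3727 0.059 ]
t 20.75 pos [0.4849 0.3673 0.1256] yaw -10.56 tilt [ 0.0011 -0.0072] F [0.4 0.6 0.8] open 0.0465
 go tool mm [-2.8 -4.6 45.5] ('twist z', np.float64(-0.003))
```

```bash
python3 -m pendant '[{"translation":[-2,-5.3,0],"twist":[0.006,-0.001,0],"grip":0},{"translation":[0,0,17],"twist":[0,0,0],"grip":0},{"translation":[0,0,20],"twist":[0,0,0],"grip":0},{"translation":[0,0,15],"twist":[0,0,0],"grip":0},{"translation":[0,0,7],"twist":[0,0,0],"grip":0},{"translation":[0,0,2],"twist":[0,0,0],"grip":0},{"translation":[0,0,0],"twist":[0,0,0],"grip":0},{"translation":[0,0,0],"twist":[0,0,0],"grip":0},{"translation":[0,0,0],"twist":[0,0,0],"grip":0},{"translation":[0,0,0],"twist":[0,0,0],"grip":0}]' 40
python3 - <<'E'
from h import *
rep([.4838,.3726,.0625],-10.4)
E
```

```text
t: 21.75
tool_pos: [0.4842, 0.3743, 0.0608]
orientation: [-3.128, 0.288, -0.004]
force: [0.2, 0.5, 0.5]
opening: 0.0468
t 21.75 pos [0.4842 0.3743 0.0608] yaw -10.51 tilt [0.0026 0.0006] F [0.2 0.5 0.5] open 0.0468
 go tool mm [-0.   1.7 -1.7] ('twist z', np.float64(-0.002))
```

Good. Correct slightly and grip.

```bash
python3 -m pendant '[{"translation":[0,1.5,-1.7],"twist":[0,0,0],"grip":0},{"translation":[0,0,0],"twist":[0,0,0],"grip":-1},{"translation":[0,0,0],"twist":[0,0,0],"grip":-1},{"translation":[0,0,0],"twist":[0,0,0],"grip":-1},{"translation":[0,0,0],"twist":[0,0,0],"grip":-1},{"translation":[0,0,0],"twist":[0,0,0],"grip":-1},{"translation":[0,0,0],"twist":[0,0,0],"grip":-1},{"translation":[0,0,0],"twist":[0,0,0],"grip":-1},{"translation":[0,0,0],"twist":[0,0,0],"grip":-1},{"translation":[0,0,0],"twist":[0,0,0],"grip":-1}]' 40
python3 - <<'E'
from h import *
rep([.4838,.3726,.0625],-10.4)
E
```

```text
t: 22.75
tool_pos: [0.485, 0.3733, 0.0645]
orientation: [-3.126, 0.288, -0.008]
force: [-0.3, 1.3, -0.8]
opening: 0.0154
t 22.75 pos [0.485  0.3733 0.0645] yaw -10.52 tilt [0.0053 0.0023] F [-0.3  1.3 -0.8] open 0.0154
 go tool mm [-1.1  0.9  2. ] ('twist z', np.float64(-0.002))
```

```bash
python3 -m pendant '[{"translation":[0,0,-15],"twist":[0,0,0],"grip":-1},{"translation":[0,0,-35],"twist":[0,0,0],"grip":-1},{"translation":[0,0,-40],"twist":[0,0,0],"grip":-1},{"translation":[0,0,-15],"twist":[0,0,0],"grip":-1},{"translation":[6,20,0],"twist":[0,0,0],"grip":-1},{"translation":[12,40,0],"twist":[0,0,0],"grip":-1},{"translation":[12,40,0],"twist":[0,0,0],"grip":-1},{"translation":[12,40,0],"twist":[0,0,0],"grip":-1},{"translation":[12,40,0],"twist":[0,0,0],"grip":-1},{"translation":[12,40,0],"twist":[0,0,0],"grip":-1}]' 40
python3 - <<'E'
from h import *
rep([.5346,-.082,.15],-10.4)
E
```

```text
t: 23.75
tool_pos: [0.5094, 0.1434, 0.1756]
orientation: [-3.123, 0.273, -0.014]
force: [1.5, 0.5, -1.0]
opening: 0.0156
t 23.75 pos [0.5094 0.1434 0.1756] yaw -10.0 tilt [0.0094 0.0063] F [ 1.5  0.5 -1. ] open 0.0156
 go tool mm [ 63.7 217.8  24.4] ('twist z', np.float64(0.007))
```

```bash
python3 -m pendant '[{"translation":[11,38,0],"twist":[0,0,0.007],"grip":-1},{"translation":[11,38,0],"twist":[0,0,0],"grip":-1},{"translation":[11,38,0],"twist":[0,0,0],"grip":-1},{"translation":[11,38,0],"twist":[0,0,0],"grip":-1},{"translation":[11,35,0],"twist":[0,0,0],"grip":-1},{"translation":[6,20,0],"twist":[0,0,0],"grip":-1},{"translation":[0,0,5],"twist":[0,0,0],"grip":-1},{"translation":[0,0,0],"twist":[0,0,0],"grip":-1},{"translation":[0,0,0],"twist":[0,0,0],"grip":-1},{"translation":[0,0,0],"twist":[0,0,0],"grip":-1}]' 40
python3 - <<'E'
from h import *
rep([.5346,-.082,.14],-10.4);cam("wrist","w9")
a=cv2.imread("pics/w9.png"); k=np.load("pics/w9.npz"); c=cv2.resize(a[120:320,160:400],None,fx=3,fy=3,interpolation=cv2.INTER_CUBIC); cv2.imwrite("pics/w9c.png",cv2.convertScaleAbs(c,alpha=1.3,beta=15))
s=robot.read_state();M=R.from_rotvec(s["orientation"]).as_matrix()
kk=(k["K"],k["D"],k["T"]); print("proj TCP-59.5 tip",proj("w",s["tool_pos"]+M@[0,0,.0595],kk),"hole",proj("w",[.5328,-.0828,.068],kk))
E
```

```text
t: 24.75
tool_pos: [0.5294, -0.0835, 0.1678]
orientation: [-3.121, 0.293, -0.01]
force: [-0.1, 0.7, -1.1]
opening: 0.0152
t 24.75 pos [ 0.5294 -0.0835  0.1678] yaw -10.72 tilt [0.0068 0.0062] F [-0.1  0.7 -1.1] open 0.0152
 go tool mm [ 4.7 -2.3 27.8] ('twist z', np.float64(-0.006))
proj TCP-59.5 tip [[274.38016628 221.05430396]] hole [[273.95425142 200.14487113]]
```

```bash
python3 -m pendant '[{"translation":[4.7,-2.3,0],"twist":[-0.004,-0.0015,-0.006],"grip":-1},{"translation":[0,0,6],"twist":[0,0,0],"grip":-1},{"translation":[0,0,8],"twist":[0,0,0],"grip":-1},{"translation":[0,0,8],"twist":[0,0,0],"grip":-1},{"translation":[0,0,5],"twist":[0,0,0],"grip":-1},{"translation":[0,0,3],"twist":[0,0,0],"grip":-1},{"translation":[0,0,0],"twist":[0,0,0],"grip":-1},{"translation":[0,0,0],"twist":[0,0,0],"grip":-1},{"translation":[0,0,0],"twist":[0,0,0],"grip":-1},{"translation":[0,0,0],"twist":[0,0,0],"grip":-1}]' 40
python3 - <<'E'
from h import *
rep([.5346,-.082,.125],-10.4);cam("wrist","w10")
a=cv2.imread("pics/w10.png"); k=np.load("pics/w10.npz"); c=cv2.resize(a[130:310,160:400],None,fx=3.3,fy=3.3,interpolation=cv2.INTER_CUBIC); cv2.imwrite("pics/w10c.png",cv2.convertScaleAbs(c,alpha=1.3,beta=15))
s=robot.read_state();M=R.from_rotvec(s["orientation"]).as_matrix()
kk=(k["K"],k["D"],k["T"]); print("proj tip",proj("w",s["tool_pos"]+M@[0,0,.0595],kk),"hole",proj("w",[.5328,-.0828,.068],kk))
E
```

```text
t: 25.8
tool_pos: [0.5349, -0.0796, 0.1348]
orientation: [-3.126, 0.278, -0.006]
force: [0.3, -0.1, -0.0]
opening: 0.0149
t 25.8 pos [ 0.5349 -0.0796  0.1348] yaw -10.15 tilt [0.0038 0.0027] F [ 0.3 -0.1 -0. ] open 0.0149
 go tool mm [0.1 2.5 9.7] ('twist z', np.float64(0.004))
proj tip [[274.59584929 221.00875074]] hole [[280.303394   219.92566676]]
```

View pics/w10c.png

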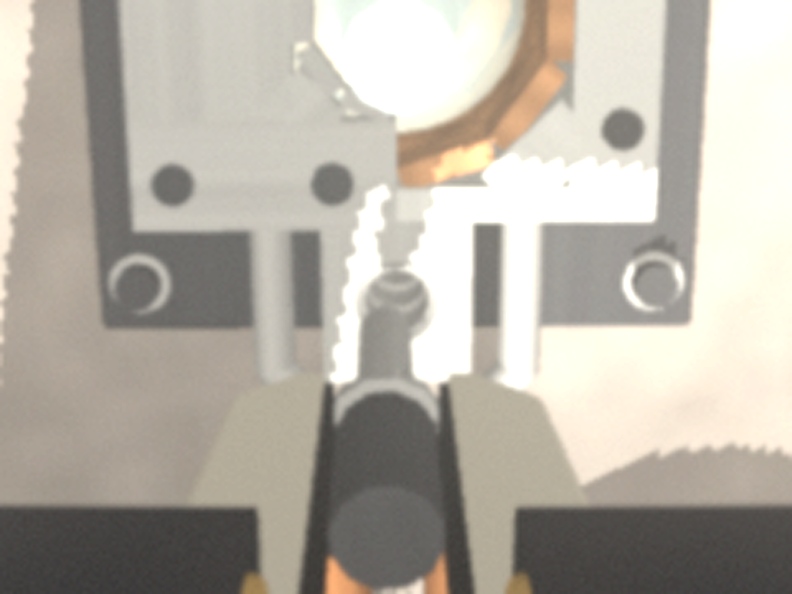

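The tip is at crop (385,318), hole mouth centre at (397,303); the tip is a little left of the hole and nearer the robot.

```bash
python3 - <<'E'
from h import *
z=np.load("pics/w10.npz");k=(z["K"],z["D"],z["T"]);g=lambda u,v:((u+.5)/3.3+159.5,130-.5+(v+.5)/3.3)
h=plane("w",[g(397,303)],.068,k)[0]; print("hole",h)
for v in(314,320): 
  t=plane("w",[g(385,v)],.0753,k)[0]; print(t,"shift tool",tool(h-t).round(1))
# shank axis from collar-level: shank visible centre x where it leaves collar
print("shank at collar front", plane("w",[g(386,385)],.125,k)[0])
print("pin edges at shank, axis y only:",plane("w",[g(385,345)],.09,k)[0])
rep([0,0,0])
E
```

```text
hole [ 0.53177414 -0.08238442  0.068     ]
[ 0.53239941 -0.08006284  0.0753    ] shift tool [-0.2  2.4  7.3]
[ 0.53117355 -0.079844    0.0753    ] shift tool [1.  2.4 7.3]
shank at collar front [ 0.53796853 -0.08138084  0.125     ]
pin edges at shank, axis y only: [ 0.53149964 -0.07995124  0.09      ]
t 25.85 pos [ 0.5349 -0.0796  0.1348] yaw -10.15 tilt [0.004  0.0027] F [-0.3  0.2 -0.2] open 0.0152
 go tool mm [-541.    16.4  132.9]
```

```bash
python3 -m pendant '[{"translation":[0.4,2.4,0],"twist":[0,0,0.004],"grip":-1},{"translation":[0,0,0],"twist":[0,0,0],"grip":-1},{"translation":[0,0,0],"twist":[0,0,0],"grip":-1},{"translation":[0,0,3],"twist":[0,0,0],"grip":-1},{"translation":[0,0,3],"twist":[0,0,0],"grip":-1},{"translation":[0,0,3],"twist":[0,0,0],"grip":-1},{"translation":[0,0,3],"twist":[0,0,0],"grip":-1},{"translation":[0,0,0],"twist":[0,0,0],"grip":-1},{"translation":[0,0,0],"twist":[0,0,0],"grip":-1},{"translation":[0,0,0],"twist":[0,0,0],"grip":-1}]' 40
python3 - <<'E'
from h import *
rep([.5347,-.082,.0775],-10.4)
E
```

```text
t: 26.85
tool_pos: [0.535, -0.0823, 0.1219]
orientation: [-3.126, 0.284, -0.006]
force: [-0.7, 0.1, -0.3]
opening: 0.0156
t 26.85 pos [ 0.535  -0.0823  0.1219] yaw -10.4 tilt [0.0042 0.0026] F [-0.7  0.1 -0.3] open 0.0156
 go tool mm [-0.5 -0.  44.4] ('twist z', np.float64(-0.0))
```

Tip is 5 mm in without force. Onward.

```bash
python3 -m pendant '[{"translation":[0,0,3],"twist":[0,0,0],"grip":-1},{"translation":[0,0,3],"twist":[0,0,0],"grip":-1},{"translation":[0,0,3],"twist":[0,0,0],"grip":-1},{"translation":[0,0,3],"twist":[0,0,0],"grip":-1},{"translation":[0,0,3],"twist":[0,0,0],"grip":-1},{"translation":[0,0,3],"twist":[0,0,0],"grip":-1},{"translation":[0,0,3],"twist":[0,0,0],"grip":-1},{"translation":[0,0,2],"twist":[0,0,0],"grip":-1},{"translation":[0,0,0],"twist":[0,0,0],"grip":-1},{"translation":[0,0,0],"twist":[0,0,0],"grip":-1}]' 40
python3 - <<'E'
from h import *
rep([.5347,-.082,.0775],-10.4)
E
```

```text
t: 27.85
tool_pos: [0.5351, -0.0821, 0.0967]
orientation: [-3.126, 0.284, -0.006]
force: [-0.4, 0.2, -1.1]
opening: 0.0152
t 27.85 pos [ 0.5351 -0.0821  0.0967] yaw -10.4 tilt [0.0041 0.0027] F [-0.4  0.2 -1.1] open 0.0152
 go tool mm [-0.5  0.  19.2] ('twist z', np.float64(0.0))
```

```bash
python3 -m pendant '[{"translation":[0,0,2],"twist":[0,0,0],"grip":-1},{"translation":[0,0,2],"twist":[0,0,0],"grip":-1},{"translation":[0,0,2.5],"twist":[0,0,0],"grip":-1},{"translation":[0,0,2.5],"twist":[0,0,0],"grip":-1},{"translation":[0,0,2.5],"twist":[0,0,0],"grip":-1},{"translation":[0,0,2.5],"twist":[0,0,0],"grip":-1},{"translation":[0,0,2],"twist":[0,0,0],"grip":-1},{"translation":[0,0,1],"twist":[0,0,0],"grip":-1},{"translation":[0,0,0],"twist":[0,0,0],"grip":-1},{"translation":[0,0,0],"twist":[0,0,0],"grip":-1}]' 40
python3 - <<'E'
from h import *
rep([.5347,-.082,.0775],-10.4)
E
```

```text
t: 28.85
tool_pos: [0.5353, -0.0821, 0.0783]
orientation: [-3.126, 0.284, -0.006]
force: [0.1, -0.4, -0.4]
opening: 0.0153
t 28.85 pos [ 0.5353 -0.0821  0.0783] yaw -10.4 tilt [0.0043 0.0026] F [ 0.1 -0.4 -0.4] open 0.0153
 go tool mm [-0.6 -0.   0.8] ('twist z', np.float64(-0.0))
```

```bash
python3 -m pendant '[{"translation":[0,0,1],"twist":[0,0,0],"grip":-1},{"translation":[0,0,1],"twist":[0,0,0],"grip":-1},{"translation":[0,0,1],"twist":[0,0,0],"grip":-1},{"translation":[0,0,1],"twist":[0,0,0],"grip":-1},{"translation":[0,0,0],"twist":[0,0,0],"grip":-1},{"translation":[0,0,0],"twist":[0,0,0],"grip":-1},{"translation":[0,0,0],"twist":[0,0,0],"grip":-1},{"translation":[0,0,0],"twist":[0,0,0],"grip":-1},{"translation":[0,0,0],"twist":[0,0,0],"grip":-1},{"translation":[0,0,0],"twist":[0,0,0],"grip":-1}]' 40
python3 - <<'E'
from h import *
rep([.5347,-.082,.0775],-10.4)
E
```

```text
t: 29.85
tool_pos: [0.5359, -0.0823, 0.0775]
orientation: [-3.126, 0.284, -0.008]
force: [-0.3, -0.7, -1.0]
opening: 0.0153
t 29.85 pos [ 0.5359 -0.0823  0.0775] yaw -10.39 tilt [0.0055 0.0021] F [-0.3 -0.7 -1. ] open 0.0153
 go tool mm [-1.2 -0.   0. ] ('twist z', np.float64(0.0))
```

```bash
python3 -m pendant '[{"translation":[0,0,0],"twist":[0,0,0],"grip":-0.4},{"translation":[0,0,0],"twist":[0,0,0],"grip":0},{"translation":[0,0,0],"twist":[0,0,0],"grip":0},{"translation":[0,0,0],"twist":[0,0,0],"grip":0},{"translation":[0,0,-15],"twist":[0,0,0],"grip":0},{"translation":[0,0,-30],"twist":[0,0,0],"grip":0},{"translation":[0,0,-25],"twist":[0,0,0],"grip":1},{"translation":[-20,0,0],"twist":[0,0,0],"grip":1},{"translation":[-30,0,0],"twist":[0,0,0],"grip":1},{"translation":[-20,0,0],"twist":[0,0,0],"grip":1}]' 40
python3 - <<'E'
from h import *
jig(); a,d,k=cam("wrist","w11"); rep([0,0,0])
# orange grips seen from wrist
hsv=cv2.cvtColor(a,cv2.COLOR_RGB2HSV); m=((hsv[...,0]<18)&(hsv[...,1]>120)&(hsv[...,2]>50)).astype(np.uint8); m[300:]=0
N,l,st,ce=cv2.connectedComponentsWithStats(m)
for i in range(1,N):
    if st[i,4]>150: print(st[i],ce[i].round(0),plane("w",[ce[i]],.05,k)[0].round(4))
# pin grip & collar: depth in region around predicted pin grip top
p=proj("w",[.5322,-.0825,.104],k)[0]; q=proj("w",[.5322,-.0825,.072],k)[0]; print("pin top px",p,"collar px",q)
u,v=p.round().astype(int); print(depthpt("w",[(u+i,v+j) for i in(-3,0,3) for j in(-3,0)],d,k).round(4).tolist())
E
```

```text
t: 30.85
tool_pos: [0.4677, -0.0702, 0.1564]
orientation: [-3.127, 0.284, -0.016]
force: [0.5, -0.3, 0.8]
opening: 0.0741
t 30.85 jig mm [-123.6    0.5  156.4] F [ 0.5 -0.3  0.8] open 0.0741
t 30.9 pos [ 0.4658 -0.0697  0.1562] yaw -10.38 tilt [0.0086 0.0012] F [ 2.5  0.2 -0.4] open 0.0774
 go tool mm [-472.    15.7  152.3] 
[521  71  39  29 353] [543.  83.] [ 0.5222 -0.2798  0.05  ]
[517 102  28  43 385] [528. 125.] [ 0.493  -0.2676  0.05  ]
[ 247  168   22   90 1705] [258. 212.] [ 0.4623 -0.0554  0.05  ]
[ 286  169   21   88 1766] [296. 212.] [ 0.4575 -0.0847  0.05  ]
pin top px [275.44675744 118.36054803] collar px [275.68402876 116.08949362]
[[0.5344, -0.0809, 0.1042], [0.5328, -0.0806, 0.1051], [0.5342, -0.0826, 0.1056], [0.5325, -0.0823, 0.1045], [0.5338, -0.0843, 0.1038], [0.5322, -0.084, 0.1048]]
```

Pin top reads 104–105 mm high, as it should with the collar down (104). Down onto the handles.

```bash
python3 -m pendant '[{"translation":[-3,1,0],"twist":[0,-0.008,0],"grip":1},{"translation":[0,0,20],"twist":[0,0,0],"grip":1},{"translation":[0,0,35],"twist":[0,0,0],"grip":1},{"translation":[0,0,35],"twist":[0,0,0],"grip":1},{"translation":[0,0,20],"twist":[0,0,0],"grip":1},{"translation":[0,0,8],"twist":[0,0,0],"grip":1},{"translation":[0,0,0],"twist":[0,0,0],"grip":1},{"translation":[0,0,0],"twist":[0,0,0],"grip":1},{"translation":[0,0,0],"twist":[0,0,0],"grip":1},{"translation":[0,0,0],"twist":[0,0,0],"grip":1}]' 40
python3 - <<'E'
from h import *
jig(); rep([.460,-.070,.028],-10.4)
E
```

```text
t: 31.9
tool_pos: [0.4723, -0.0729, 0.0457]
orientation: [3.129, -0.284, 0.023]
force: [-0.3, 0.1, -0.4]
opening: 0.0929
t 31.9 jig mm [-118.6   -1.3   45.7] F [-0.3  0.1 -0.4] open 0.0929
t 31.9 pos [ 0.4723 -0.0729  0.0457] yaw -10.39 tilt [ 0.0148 -0.0014] F [-0.3  0.1 -0.4] open 0.0929
 go tool mm [-12.9  -0.6  17.5] ('twist z', np.float64(0.0))
```

```bash
python3 -m pendant '[{"translation":[-6,0,0],"twist":[0,-0.015,0],"grip":1},{"translation":[-5,0,6],"twist":[0,0,0],"grip":1},{"translation":[0,0,7],"twist":[0,0,0],"grip":1},{"translation":[0,0,3],"twist":[0,0,0],"grip":1},{"translation":[0,0,0],"twist":[0,0,0],"grip":1},{"translation":[0,0,0],"twist":[0,0,0],"grip":1},{"translation":[0,0,0],"twist":[0,0,0],"grip":1},{"translation":[0,0,0],"twist":[0,0,0],"grip":1},{"translation":[0,0,0],"twist":[0,0,0],"grip":1},{"translation":[0,0,0],"twist":[0,0,0],"grip":1}]' 40
python3 - <<'E'
from h import *
jig(); rep([.460,-.070,.028],-10.4)
E
```

```text
t: 32.9
tool_pos: [0.4619, -0.071, 0.0301]
orientation: [-3.128, 0.284, -0.003]
force: [1.1, -0.1, 0.6]
opening: 0.0933
t 32.9 jig mm [-129.2   -1.4   30.1] F [ 1.1 -0.1  0.6] open 0.0933
t 32.9 pos [ 0.4619 -0.071   0.0301] yaw -10.39 tilt [0.0019 0.0007] F [ 1.1 -0.1  0.6] open 0.0933
 go tool mm [-2.1 -0.7  2.1] ('twist z', np.float64(0.0))
```

```bash
python3 -m pendant '[{"translation":[0,-0.7,1],"twist":[0,0,0],"grip":0.4},{"translation":[0,0,0],"twist":[0,0,0],"grip":0.2},{"translation":[0,0,0],"twist":[0,0,0],"grip":-1},{"translation":[0,0,0],"twist":[0,0,0],"grip":-1},{"translation":[0,0,0],"twist":[0,0,0],"grip":-1},{"translation":[0,0,0],"twist":[0,0,0],"grip":-1},{"translation":[0,0,0],"twist":[0,0,0],"grip":-1},{"translation":[0,0,0],"twist":[0,0,0],"grip":-1},{"translation":[0,0,0],"twist":[0,0,0],"grip":-1},{"translation":[0,0,0],"twist":[0,0,0],"grip":-1}]' 50
python3 - <<'E'
from h import *
jig(); rep([.460,-.070,.028],-10.4)
E
```

```text
t: 33.9
tool_pos: [0.4625, -0.069, 0.0292]
orientation: [-3.126, 0.284, -0.004]
force: [0.3, 1.2, -0.2]
opening: 0.0466
t 33.9 jig mm [-129.     0.7   29.2] F [ 0.3  1.2 -0.2] open 0.0466
t 33.9 pos [ 0.4625 -0.069   0.0292] yaw -10.37 tilt [0.0027 0.0026] F [ 0.3  1.2 -0.2] open 0.0466
 go tool mm [-2.2  1.4  1.2] ('twist z', np.float64(0.0))
```

```bash
python3 -m pendant '[{"translation":[0,0,0],"twist":[0,0,0],"grip":-1},{"translation":[0,0,0],"twist":[0,0,0],"grip":-1},{"translation":[0,0,0],"twist":[0,0,0],"grip":-1},{"translation":[0,0,0],"twist":[0,0,0],"grip":-1},{"translation":[0,0,0],"twist":[0,0,0],"grip":-1},{"translation":[0,0,0],"twist":[0,0,0],"grip":-1},{"translation":[0,0,0],"twist":[0,0,0],"grip":-1},{"translation":[0,0,0],"twist":[0,0,0],"grip":-1},{"translation":[0,0,0],"twist":[0,0,0],"grip":-1},{"translation":[0,0,0],"twist":[0,0,0],"grip":-1}]' 50
python3 - <<'E'
from h import *
jig(); a,d,k=cam("wrist","w12")
for nm,P in(("pin top",[.5325,-.082,.104]),("stopper end",[.5895,-.093,.112])):
    u,v=proj("w",P,k)[0]; print(nm,round(u),round(v),depthpt("w",[(u+i,v+j) for i in(-4,0,4) for j in(-4,0,4)],d,k).round(3).tolist() if 5<v<410 else "out")
E
```

```text
t: 34.9
tool_pos: [0.4624, -0.069, 0.0292]
orientation: [-3.126, 0.284, -0.004]
force: [1.0, 0.4, -0.4]
opening: 0.0468
t 34.9 jig mm [-129.     0.7   29.2] F [ 1.   0.4 -0.4] open 0.0468
pin top 271 122 [[0.534, -0.081, 0.104], [0.533, -0.081, 0.105], [0.532, -0.081, 0.106], [0.534, -0.082, 0.105], [0.533, -0.082, 0.105], [0.532, -0.082, 0.104], [0.533, -0.083, 0.103], [0.532, -0.083, 0.105], [0.531, -0.083, 0.105]]
stopper end 273 -172 out
```

Grip is steady and the pin is down; handing in.

```bash
python3 -c "
from plant import robot
robot.close_job(); s=robot.read_state(); print(s['t'],s['opening'],s['force'])"
```

```text
the job is handed in; nothing more can be done
the job is handed in; nothing more can be done
```

The job was handed in at about 35 s. The stopper is on the cork seat, the jaw is shut around it, the pin is down through the three lugs, and the gripper is holding both wooden handles at 50 N.

**Last checks:**
- **Handles:** the opening held steady at 46.6–46.8 mm against a nominal 48 over both grips. The pads also read under size on the pin grip (15.3 for 16), so this fits shut jaws. The pads' force on each handle cannot be read directly.
- **Jaw:** after the push the handles measured 30.2 mm apart in the top view, which matches shut. The angle itself was not measured.
- **Pin:** its top reads 103–106 mm high at the hole position, where 104 means collar down.
- **Stopper:** it was seen upright on the seat after release, and its neck was in place in the picture taken after the jaw closed. It was out of the camera's view at the very end, so its final position was not re-checked.

**Disagreements:**
- My first reading of the cork ring's centre was about 4 mm off the position given by the plate, pin hole and hinge. I used the latter, and the stopper seated with only a few newtons of contact.
- The jaw push rode about 16 mm higher than intended partway through. I corrected it before finishing the swing.
- The bystanders were not re-measured. No move went near the bowl, tumbler or stone.

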